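# Raise the house front on the model-maker's ladder easel

### The job

Raise the sliding house front on the leaning ladder easel by its top tab until its lock has passed the fourth of the five rungs counted from the bottom (never the fifth: it cannot come back down), then lower it gently until the lock rests on that fourth rung and carries it, and only then let go. Do not let it fall, do not ram it down on the rung, and leave the other things on the bench where they are.

Things in the scene. Friction and masses are not known exactly. Their poses are not given: they have to be found in the camera images.
- easel: wooden easel fixed to the bench; origin on the bench below the middle of the mast's foot. x: horizontal, out of its front, away from the robot; y: along the rungs; z up. Its ladder mast (two rails 110 mm apart, 5 rungs) leans 30 degrees from vertical, its top towards -x (the robot). Mast top 216 mm above the bench
- rung4 (a point): middle of the fourth rung from the bottom, the one the lock must rest on: an aluminium bar 12 mm thick along y, 104 mm long; rungs are 40 mm apart along the slope (z axis), 5 in all
- lamp: open twin-bar work light fixed over the easel: two level bars along y, 26 mm thick, 90 mm apart in x, 290 mm long, 484 mm above the bench, one on each side of the tab's vertical when the carriage is low; origin midway between the bars, 20 mm from their middle. A hand from straight above hits them; along the 30 degree slope line through the tab 90 mm all round is free. Thin post on the -y side
- tab (a point): grip point on the wooden lifting tab at the top of the sliding house front (carriage): 40 mm wide along y, 12 mm thick, standing 69 mm out of a 220 mm wide ledge; the point is mid-width, mid-thickness, 30 mm below its top end. z: up the slope, the sliding direction (30 degrees from vertical, towards the robot); y: along the rungs. Grip its 40 mm width, fingers pointing down the slope
- carriage (a joint): slide of the house front up the slope, m: 0 with the lock resting on the first (lowest) rung, 0.040 more per rung, 0.120 on the fourth; end stop 0.178. It weighs about 0.53 kg, give or take a third, and slides down freely with light friction unless the lock holds it. It starts locked on the first rung
- pawl (a joint): the lock: steel gravity pawl (44 mm wide, 45 long) on a pin in the house front's opening, rad: 0 swung in, nose able to rest on a rung. Going up, each rung swings it out to about 0.4; it falls back in once the carriage is about 8 mm above its resting place on that rung; 16 mm above it the next rung starts to push it out again. Going down, the rung it has passed catches it
- plant: small conifer in a terracotta pot, 215 mm tall, 98 mm wide, loose, beside the easel; leave alone
- house: cream model house 90 x 100 x 175 mm, loose, beside the easel; leave alone
- jar: paint jar 75 mm tall, 60 mm wide, loose, behind and beside the easel; leave alone
- glue_gun: glue gun lying flat, about 200 mm long, loose, in front of the easel; leave alone
- strips: stack of wooden strips 170 mm long, 32 mm high, loose, beside the easel's rear; leave alone
- drill: yellow cordless drill lying on its side, about 250 mm long, loose; leave alone
- tape: roll of paper tape, 90 mm wide, 24 mm high, loose; leave alone

How it is judged:
By the outcome, as a careful person would: the job done as asked, in the order asked, and still so for the second after the job is handed in, with the robot touching nothing.
It also fails if it takes over 48 s, if anything falls off the work surface, if the arm or the gripper's body presses on something with over 40 N, if the wrist force passes 120 N, or if a joint passes its speed limit or range.

### The arm

A 7-joint arm with a two-finger parallel gripper is mounted at the origin on the work surface. World frame = base frame: x ahead of the robot, y to its left, z up, the work surface at z = 0. Lengths are in mm, angles in rad, forces in N, time in s.
With the tool pointing down it reaches from about 400 to 900 mm from the base axis. Payload 5.6 kg.
Tool frame: the origin (TCP) lies at the centre of the arm's flange, where the gripper is bolted on; the fingertips stand 190 mm ahead of it and the grasp point (between the pads) lies 171 mm ahead of it; z points along the fingers, y is the line along which they close (so a half turn about z gives the same grasp; the last joint's range is limited). The gripper opens to 92 mm and grips with 3 to 60 N. Pads are 20 mm wide; open, the fingers measure 128 mm over their backs; the gripper's body (75 mm by 189 mm) begins 69 mm behind the grasp point.
Start: joints at [1.123, 0.468, -0.012, 1.603, 0.006, 1.071, -0.056], TCP at [255.958, -597.484, 404.692] pointing down, gripper open.
Joint ranges: [-2.53, 2.53], [-0.31, 2.02], [-1.57, 1.55], [0.28, 2.44], [-1.29, 4.43], [0.15, 1.84], [-2.92, 2.92]. Speed limits (rad/s): [2.57, 2.57, 3.14, 3.14, 3.14, 3.14, 3.14].

### API

Orientations are given as a unit quaternion [w, x, y, z].
In Python, from cell import r, snapshot gives the robot as it stands. The module is installed in compiled form; this text tells all that it offers.
- The arm moves only by the tool move_arm, never from a script. Its argument "commands" is one flat list of numbers, 7 for each row, row after row: the shift along the world's x, y, z as a fraction of full scale, then the turn, a rotation vector about the world's x, y, z as a fraction of full scale, then the gripper's target within -1 to 1 (shut at 1, half-way at 0, fully open at -1). A call has 1 to 5 rows; each row is the pose to reach, as a shift and turn from the pose commanded when the call began; what a row does not reach only later rows make up. Full scale, the value 1, is 0.1 m for a shift and 30 degrees for a turn. A row lasts 1/10 s, in which the tool goes at most 50 mm and 8.59 degrees, less where a joint would pass 70% of its speed; a pose out of reach is approached as far as the arm can. A call with a number of a shift or a turn outside -1 to 1 is refused whole. A call with a gripper value outside its range is refused whole. The fingers move at their own pace and stop on an object; "grip_force" is the grip in N (left out, the last holds). Time passes only in rows, so rows that repeat a pose let the fingers close. It gives the time, the measured TCP pose, the force, the opening and the grip force at its end, in the units of the state.
- r.get_obs(): the state, without advancing time (a new reading comes with each control period).
- snapshot(name): name is "scene" or "top"; returns a dict with "img" (384x512x3 uint8, red, green, blue), "intrinsics" (3x3 intrinsics, pixels), "dist" ([k1, k2, p1, p2, k3] as OpenCV has them; the pictures are not rectified), "world_to_cam" (4x4, takes a point from world to camera coordinates). Camera axes: x right, y up, looking along -z (the intrinsics and any distortion apply to the point x, -y, -z); pixel columns grow to the right and rows downward; lengths in mm; the calibration is good to about 2 mm. A picture is of the moment at which its call begins. There is no depth.
- r.finish_job(): hands the job in; it is judged then, once.
The state is a dict: "t": time; "joint_positions": joint angles; "qd": joint speeds; "joint_torque": joint torques, N m; "ee_pos": TCP position; "ee_rot": TCP orientation; "contact_force": force on the tool from outside, world axes, zero at the start; "moment": the same for the moment, N m; "width": opening from 0.0 (shut) to 1.0 (fully open); "finger_force": force on a finger pad.
Only numpy, scipy, OpenCV 4.12 (cv2) and the standard library are available. Lean on these libraries where they do the work, as an engineer would, in place of code of your own. Each camera call takes 0.05 s, during which the arm holds its last target. There are 200 camera calls.

## Working session

There is one attempt and no reset: what is moved stays moved. The work goes in short steps, Python scripts to look and compute and a tool call to move; the robot and the scene stay as the last step left them, time stands still between calls to the robot, and variables do not carry over. Pictures are saved under pics/ and viewed, at most 10 in all, crops included, and the job is handed in when it is done.

Besides the shell and the picture viewer there is one more tool, called as name(argument=value, ...), one argument or row to a line, values as JSON. move_arm: Moves the arm, as the interface text tells. Shift numbers are shares of 0.1 m and turn numbers shares of 30 degrees, none past 1 either way. Its arguments: {"type":"object","properties":{"commands":{"type":"array","items":{"type":"number","minimum":-1,"maximum":1}},"grip_force":{"type":"number"}},"required":["commands"]}

```bash
mkdir -p pics
cat > h.py <<'E'
import numpy as np, cv2
from cell import r, snapshot
from scipy.spatial.transform import Rotation as R
F=np.diag([1,-1,-1.])
def ray(s,px):
    p=cv2.undistortPoints(np.array([[px]],float),s["intrinsics"],np.array(s["dist"])).ravel()
    W=np.array(s["world_to_cam"]);d=W[:3,:3].T@(F@np.array([p[0],p[1],1]));o=-W[:3,:3].T@W[:3,3]
    return o,d/np.linalg.norm(d)
def tri(a,pa,b,pb):
    o1,d1=ray(a,pa);o2,d2=ray(b,pb)
    t=np.linalg.lstsq(np.c_[d1,-d2],o2-o1,rcond=None)[0]
    p,q=o1+t[0]*d1,o2+t[1]*d2
    return (p+q)/2,np.linalg.norm(p-q)
def proj(s,P):
    W=np.array(s["world_to_cam"]);c=(W[:3,:3]@np.atleast_2d(P).T).T+W[:3,3]
    c=c@F
    return cv2.projectPoints(c,np.zeros(3),np.zeros(3),s["intrinsics"],np.array(s["dist"]))[0].reshape(-1,2)
E
python3 - <<'E'
from h import *
import pickle
for n in("scene","top"):
    s=snapshot(n);pickle.dump(s,open(n+".pkl","wb"))
    cv2.imwrite(f"pics/{n}0.png",cv2.resize(s["img"][...,::-1],(800,600),interpolation=cv2.INTER_CUBIC))
    W=np.array(s["world_to_cam"]);print(n,-W[:3,:3].T@W[:3,3],-W[2,:3])
o=r.get_obs();print(o)
E
```

```text
scene [1494.70657128 -290.33175736 1261.72169214] [-0.68550677  0.21201291 -0.69651346]
top [ 373.92780773   -3.0365935  1373.20814516] [ 0.15305333  0.02028534 -0.98800971]
{'t': 0.1, 'joint_positions': array([ 1.12301355,  0.46831272, -0.01160478,  1.60353732,  0.00599419,
        1.07138739, -0.05629428]), 'qd': array([ 6.49781939e-04, -9.12287277e-04, -8.60085078e-04, -2.68109685e-05,
        1.22123019e-03,  1.34347739e-03,  2.10230152e-04]), 'joint_torque': array([ 1.01961257e-03, -5.21643734e+01, -1.23431400e-02, -2.44362813e+01,
       -5.67570725e-02,  1.40843642e-02,  4.86796591e-05]), 'ee_pos': array([ 255.8538606 , -597.28387244,  403.81763507]), 'ee_rot': array([-7.75813023e-04,  9.79594367e-01,  2.00983155e-01, -2.15284147e-04]), 'contact_force': array([0.43117272, 0.39329587, 0.22650328]), 'moment': array([-0.0472866 , -0.03445557, -0.03919468]), 'finger_force': 0.0, 'width': 1.0002775061329188}
```

View pics/scene0.png

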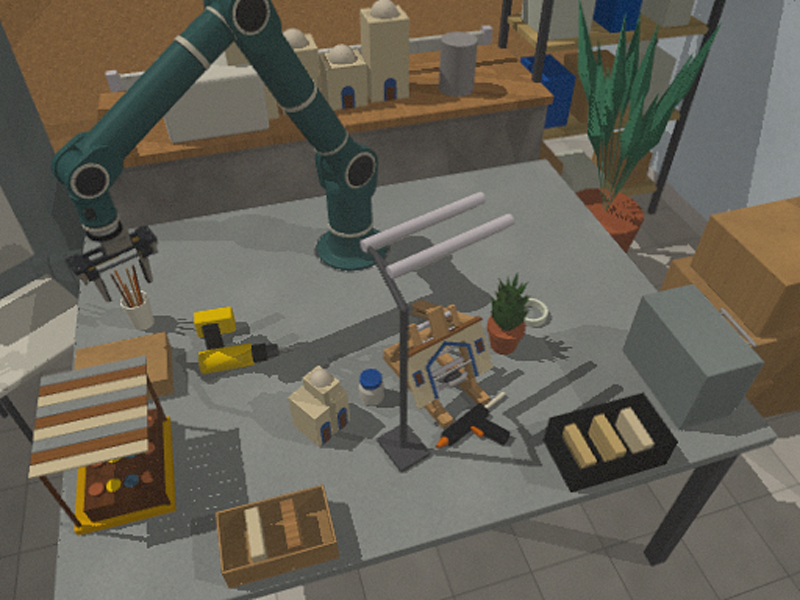

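View pics/top0.png

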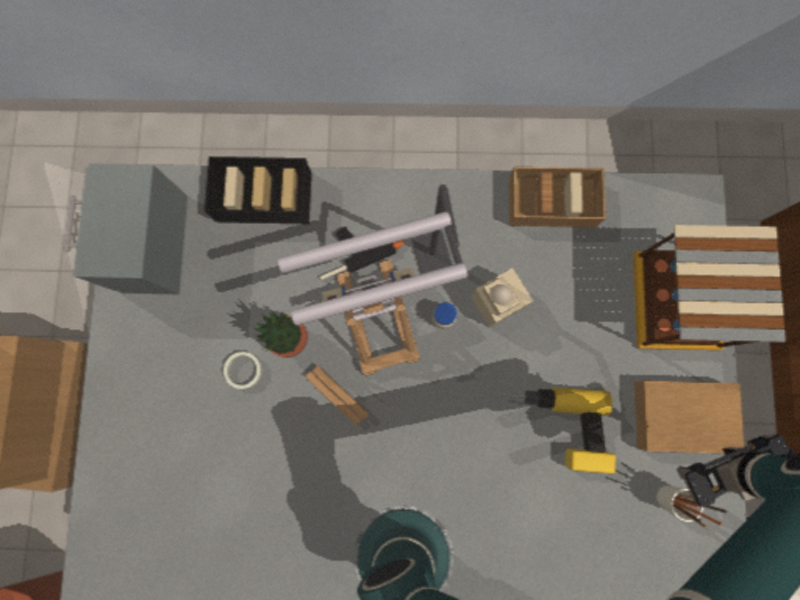

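The scene view shows the easel around (440,365), with the lamp bars running from (365,243) to (515,218). In the top view the bars cross the easel at (280–465, 215–320). Next I'll enlarge the easel in both views.

Run:
```python
import pickle,cv2,numpy as np
a=pickle.load(open("scene.pkl","rb"))["img"];b=pickle.load(open("top.pkl","rb"))["img"]
# scene crop x230-330,y185-285 ; top crop x170-310,y125-245
c=cv2.resize(a[185:285,235:335,::-1],(800//2*2//2*1,400),interpolation=cv2.INTER_CUBIC)
c=cv2.resize(a[185:275,235:335,::-1],None,fx=8,fy=6.6667,interpolation=cv2.INTER_CUBIC) if 0 else cv2.resize(a[187:262,240:340,::-1],None,fx=8,fy=8,interpolation=cv2.INTER_CUBIC)
d=cv2.resize(b[160:235,190:290,::-1],None,fx=8,fy=8,interpolation=cv2.INTER_CUBIC)
cv2.imwrite("pics/sc1.png",c);cv2.imwrite("pics/tp1.png",d)
```

```text
(no output)
```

View pics/sc1.png

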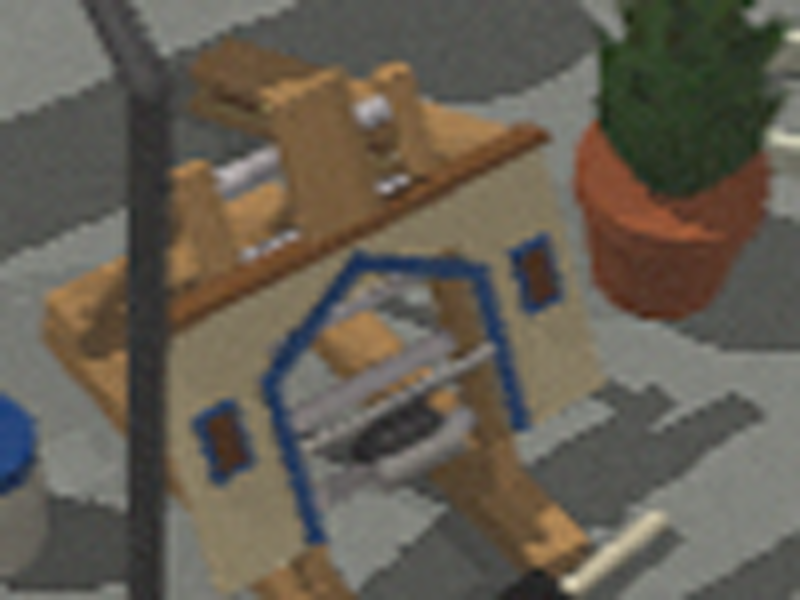

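View pics/tp1.png

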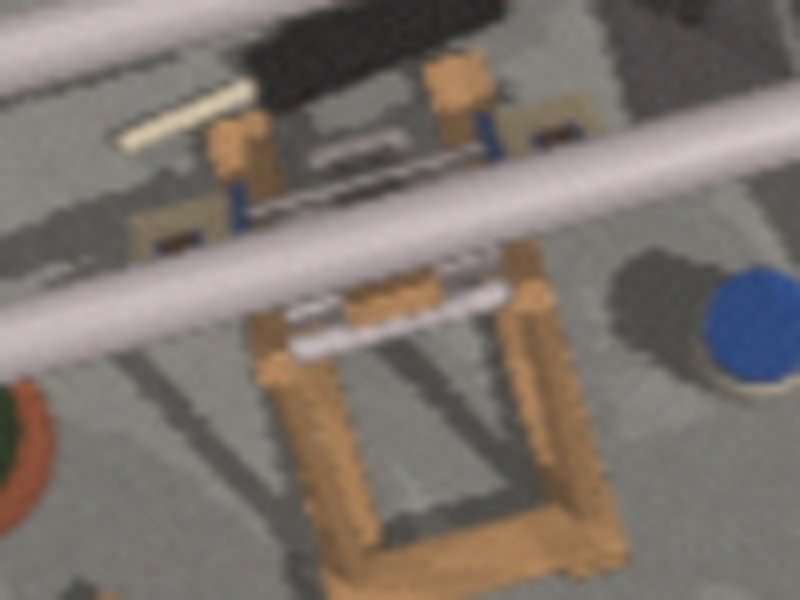

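The scene crop shows the tab's top end centred at about (305,85). The rail tops are at (195,165) and (395,68), and the house front's ridge runs from (170,325) to (545,130). In the top crop the tab's top end is near (393,303), half under the near lamp bar. The rail tops there are at (270,365) and (530,290).

Run:
```python
from h import *
import pickle
a=pickle.load(open("scene.pkl","rb"));b=pickle.load(open("top.pkl","rb"))
S=lambda x,y:((240+x/8),(187+y/8)); T=lambda x,y:(190+x/8,160+y/8)
f=.64
for n,p,q in [("tabtop",S(305,85),T(393,305)),("railtop-",S(195,165),T(530,285)),("railtop+",S(395,68),T(270,362)),
 ("barNear -y",(365*f,243*f),(463*f,272*f)),("barNear +y",(484*f,197*f),(296*f,318*f)),("barFar -y",(391*f,274*f),(447*f,219*f)),("barFar +y",(512*f,218*f),(282*f,266*f)),
 ("topbar rung-",S(235,175),T(505,292)),("frontL -",S(555,560),T(455,80)),]:
    p,e=tri(a,p,b,q);print(n,p.round(1),round(e,1))
```

```text
tabtop [543.9  72.3 237.1] 2.8
railtop- [556.8  17.8 215.4] 3.1
railtop+ [522.7 123.7 212.8] 2.7
barNear -y [571.5 -87.  487.3] 3.2
barNear +y [491.5 185.  483.7] 10.1
barFar -y [662.4 -61.  480.1] 2.0
barFar +y [576.6 211.6 485.5] 8.6
topbar rung- [556.5  32.2 204. ] 11.3
frontL - [692.4  99.6  69.3] 92.1
```

```bash
cat > model.py <<'E'
from h import *
import pickle
psi=np.radians(17.3)
ex=np.array([np.cos(psi),np.sin(psi),0]);ey=np.array([-ex[1],ex[0],0]);u=-.5*ex+.75**.5*np.array([0,0,1]);n=np.cross(ey,u)
top=np.array([543.5,72.,237.])  # tab top-end centre
tab=top-30*u
E
python3 - <<'E'
from model import *
a=pickle.load(open("scene.pkl","rb"));b=pickle.load(open("top.pkl","rb"))
print(u,n)
out=[]
for s,(x0,y0) in((a,(250,185)),(b,(205,165))):
    im=cv2.resize(s["img"][y0:y0+60,x0:x0+60,::-1],None,fx=6.6*1,fy=6.6,interpolation=cv2.INTER_CUBIC)
    def line(P,c):
        q=((proj(s,np.array(P))-[x0-.5,y0-.5])*6.6).astype(int);cv2.polylines(im,[q.reshape(-1,1,2)],True,c,1,cv2.LINE_AA)
    for w in(6,-6):
        line([top+w*n+k*20*ey-l*u for k,l in((1,0),(-1,0),(-1,69),(1,69))],(0,0,255) if w>0 else (255,0,0))
    O=np.array([539.8,70.8,0])+125*ex
    for k in range(2): # mast rail lines
        e=(2*k-1)*55*ey; line([O+e,O+e+249*u],(0,255,0))
    line([top-69*u+110*ey,top-69*u-110*ey],(255,0,255))
    out.append(im)
cv2.imwrite("pics/ov.png",np.hstack(out))
E
```

```text
[-0.4773804  -0.14868744  0.8660254 ] [0.82684711 0.2575342  0.5       ]
```

View pics/ov.png

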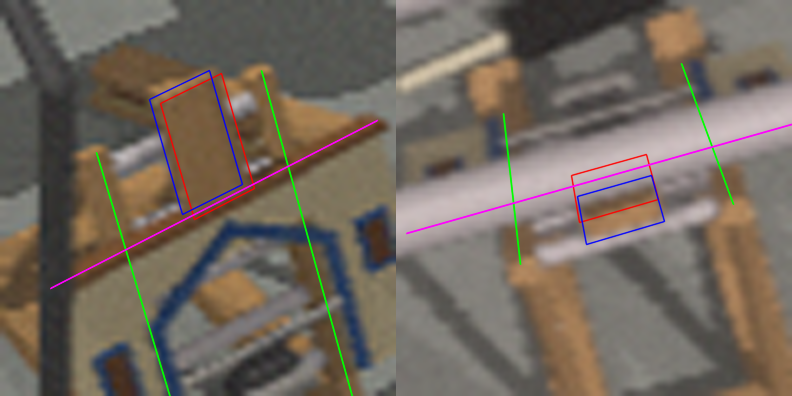

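The overlay fits to about 2 mm, so the tab point is about (559,78,212) with the easel yawed 17.3°. I'll swing over to the pre-approach pose.

move_arm(
  commands=[0.1, 0.2, 0.3, 0, 0, -0.05, -1, 0.2, 0.5, 0.6, 0, 0, -0.1, -1, 0.4, 0.9, 0.6, 0, 0, -0.2, -1, 0.4, 0.9, 0.6, 0, 0, -0.2, -1],
)

```text
t: 0.5
ee_pos: [299.8, -502.8, 465.7]
ee_rot: [-0.001, 0.988, 0.153, 0.001]
contact_force: [0.7, 0.5, 0.4]
width: 0.997
finger_force: 0.0
```

move_arm(
  commands=[0.13, 0.33, 0, 0, 0, 0, -1, 0.27, 0.67, 0, 0, 0, 0, -1, 0.4, 1, 0, 0, 0, 0, -1],
)

```text
t: 0.8
ee_pos: [336.1, -406.4, 464.0]
ee_rot: [-0.0, 0.989, 0.149, -0.0]
contact_force: [0.9, -1.0, 0.4]
width: 1.004
finger_force: 0.0
```

move_arm(
  commands=[0.13, 0.33, 0, 0, 0, 0, -1, 0.27, 0.67, 0, 0, 0, 0, -1, 0.4, 1, 0, 0, 0, 0, -1],
)

```text
t: 1.1
ee_pos: [376.2, -306.3, 464.2]
ee_rot: [-0.0, 0.989, 0.15, -0.0]
contact_force: [0.4, -0.2, -0.3]
width: 0.999
finger_force: 0.0
```

move_arm(
  commands=[0.1, 0.33, 0, 0.05, -0.16, 0, -1, 0.2, 0.67, 0, 0.1, -0.32, 0, -1, 0.3, 1, 0, 0.148, -0.477, 0, -1, 0.3, 1, 0, 0.148, -0.477, 0, -1],
)

```text
t: 1.5
ee_pos: [406.3, -203.9, 464.4]
ee_rot: [-0.021, 0.98, 0.151, 0.129]
contact_force: [0.0, -0.7, -0.2]
width: 1.002
finger_force: 0.0
```

move_arm(
  commands=[0, 0.33, 0, 0.05, -0.16, 0, -1, 0, 0.67, 0, 0.1, -0.32, 0, -1, 0, 1, 0, 0.148, -0.477, 0, -1, 0, 1, 0, 0.148, -0.477, 0, -1],
)

```text
t: 1.9
ee_pos: [405.1, -105.0, 464.1]
ee_rot: [-0.04, 0.955, 0.147, 0.255]
contact_force: [-0.4, -0.7, -0.7]
width: 1.001
finger_force: 0.0
```

move_arm(
  commands=[0.05, 0.25, 0, 0, 0, 0, -1, 0.1, 0.5, 0, 0, 0, 0, -1, 0.15, 0.75, 0, 0, 0, 0, -1, 0.2, 1, 0, 0, 0, 0, -1],
)

```text
t: 2.3
ee_pos: [426.4, -8.1, 464.6]
ee_rot: [-0.038, 0.955, 0.144, 0.255]
contact_force: [0.7, 0.1, -0.3]
width: 0.997
finger_force: 0.0
```

move_arm(
  commands=[0.06, 0.2, -0.1, 0, 0, 0, -1, 0.13, 0.46, -0.2, 0, 0, 0, -1, 0.13, 0.46, -0.2, 0, 0, 0, -1],
)

```text
t: 2.6
ee_pos: [439.4, 39.8, 443.7]
ee_rot: [-0.04, 0.955, 0.146, 0.254]
contact_force: [1.3, -0.3, -0.3]
width: 0.998
finger_force: 0.0
```

Run:
```python
from model import *
o=r.get_obs();q=o["ee_rot"];M=R.from_quat([q[1],q[2],q[3],q[0]]).as_matrix()
G=np.c_[np.cross(-ey,-u),-ey,-u]
tabp=np.array([559,78,212.])
print(o["t"],o["ee_pos"],o["joint_positions"].round(3))
print("turn/30deg",(R.from_matrix(G@M.T).as_rotvec()*180/np.pi/30).round(3),"shift to grasp",tabp+171*u-o["ee_pos"])
g=o["ee_pos"]+171*M[:,2];d=g-tabp;print("grasp pt rel tab: n,y,u",d@n,d@ey,d@u)
s=snapshot("scene");cv2.imwrite("pics/pre.png",cv2.resize(s["img"][110:260,200:400,::-1],None,fx=4,fy=4,interpolation=cv2.INTER_CUBIC))
```

```text
2.6 [439.44354803  39.84972737 443.67384003] [ 0.501 -0.009 -0.623  2.165 -0.209  0.48  -1.23 ]
turn/30deg [-0.    -0.007 -0.004] shift to grasp [ 37.92440361  12.7247209  -83.58349598]
grasp pt rel tab: n,y,u 6.598283467053413 -0.49333058841176575 92.38313448084908
```

View pics/pre.png

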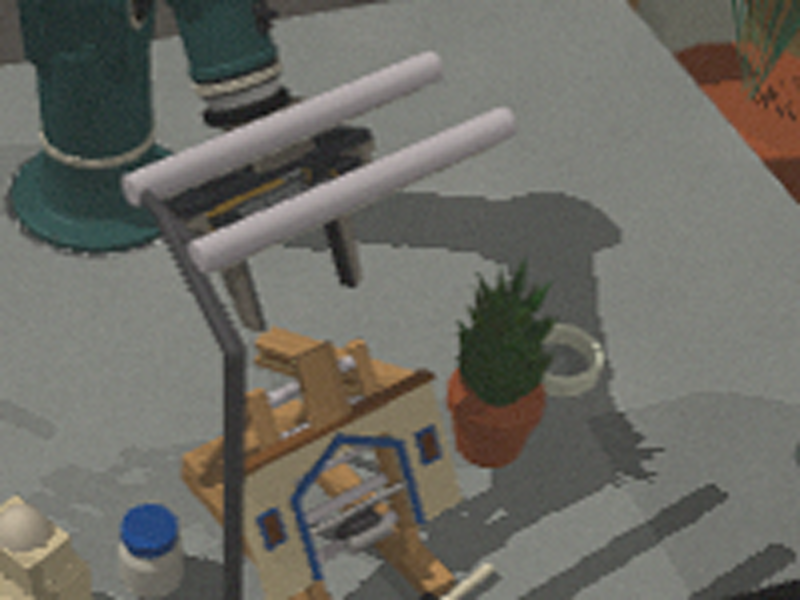

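The open fingers sit in line above the tab, with tips at (258,325) and (350,283) and the tab at about (320,375). Now I'll go down the slope line to the grasp.

move_arm(
  commands=[0.05, 0.02, -0.17, 0, -0.007, 0, -1, 0.13, 0.05, -0.34, 0, -0.007, 0, -1, 0.22, 0.08, -0.5, 0, -0.007, 0, -1, 0.3, 0.1, -0.67, 0, -0.007, 0, -1, 0.38, 0.13, -0.84, 0, -0.007, 0, -1],
)

```text
t: 3.15
ee_pos: [477.9, 49.1, 359.9]
ee_rot: [-0.037, 0.955, 0.143, 0.257]
contact_force: [0.2, -0.7, -0.3]
width: 1.001
finger_force: 0.0
```

Run:
```python
from model import *
o=r.get_obs();q=o["ee_rot"];M=R.from_quat([q[1],q[2],q[3],q[0]]).as_matrix()
tabp=np.array([559,78,212.])
g=o["ee_pos"]+171*M[:,2];d=g-tabp;print("grasp pt rel tab: n,y,u",d@n,d@ey,d@u,o["contact_force"])
s=snapshot("scene");t=snapshot("top")
im=cv2.resize(s["img"][170:245,235:335,::-1],None,fx=8,fy=8,interpolation=cv2.INTER_CUBIC)
for k in(-46,46):
    for l in (19,0):
        p=proj(s,g+l*M[:,2]+k*M[:,1])[0];x=tuple(((p-[234.5,169.5])*8).astype(int));cv2.circle(im,tuple(map(int,x)),3,(0,0,255),-1)
p=proj(s,tabp)[0];cv2.circle(im,tuple(map(int,(p-[234.5,169.5])*8)),3,(0,255,0),-1)
cv2.imwrite("pics/gr.png",im)
```

```text
grasp pt rel tab: n,y,u -0.23580560871627632 -4.188652480049813 0.13702549906031172 [ 0.17099043 -0.65403047 -0.26367129]
```

View pics/gr.png

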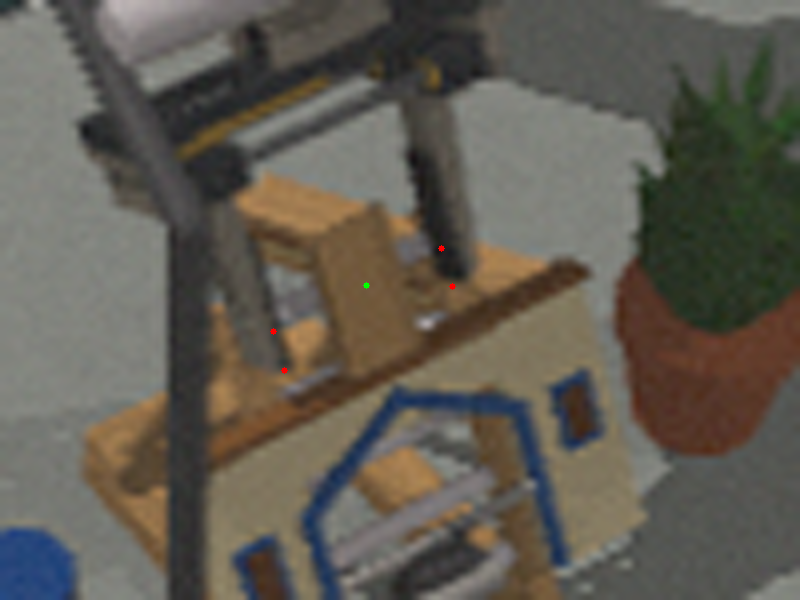

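The open fingers straddle the tab, with pads at (273,331) and (441,248). The tab point at (366,285) is about 4 mm off the middle, so I'll shift to centre and close.

move_arm(
  commands=[-0.01, 0.04, 0, 0, 0, 0, -1, -0.01, 0.04, 0, 0, 0, 0, 0.2, -0.01, 0.04, 0, 0, 0, 0, 1, -0.01, 0.04, 0, 0, 0, 0, 1, -0.01, 0.04, 0, 0, 0, 0, 1],
  grip_force=35,
)

```text
t: 3.75
ee_pos: [475.9, 55.3, 361.2]
ee_rot: [-0.038, 0.955, 0.144, 0.258]
contact_force: [-0.4, -0.5, -0.0]
width: 0.676
finger_force: 0.0
```

move_arm(
  commands=[0, 0, 0, 0, 0, 0, 1, 0, 0, 0, 0, 0, 0, 1, 0, 0, 0, 0, 0, 0, 1, 0, 0, 0, 0, 0, 0, 1],
)

```text
t: 4.15
ee_pos: [477.2, 51.5, 360.9]
ee_rot: [-0.037, 0.955, 0.141, 0.258]
contact_force: [4.7, -12.9, -1.0]
width: 0.435
finger_force: 35.0
```

move_arm(
  commands=[0.01, -0.02, 0, 0, 0, 0, 1, 0.01, -0.02, 0, 0, 0, 0, 1],
)

```text
t: 4.35
ee_pos: [477.5, 51.0, 360.8]
ee_rot: [-0.037, 0.955, 0.142, 0.257]
contact_force: [-0.4, -7.6, 1.4]
width: 0.433
finger_force: 35.0
```

move_arm(
  commands=[0.01, -0.03, 0, 0, 0, 0, 1, 0.01, -0.03, 0, 0, 0, 0, 1],
)

```text
t: 4.55
ee_pos: [477.8, 50.5, 360.8]
ee_rot: [-0.039, 0.955, 0.144, 0.257]
contact_force: [-4.3, -0.1, 3.8]
width: 0.433
finger_force: 35.0
```

move_arm(
  commands=[-0.05, -0.015, 0.09, 0, 0, 0, 1, -0.1, -0.03, 0.18, 0, 0, 0, 1, -0.145, -0.045, 0.26, 0, 0, 0, 1, -0.145, -0.045, 0.26, 0, 0, 0, 1],
)

```text
t: 4.95
ee_pos: [463.2, 46.0, 386.9]
ee_rot: [-0.039, 0.955, 0.144, 0.258]
contact_force: [2.2, 2.2, -4.0]
width: 0.433
finger_force: 35.0
```

```bash
cat > st.py <<'E'
from model import *
o=r.get_obs();q=o["ee_rot"];M=R.from_quat([q[1],q[2],q[3],q[0]]).as_matrix()
d=o["ee_pos"]-np.array([477.5,51.,360.8]);f=o["contact_force"]
print("d n,y,u",np.round([d@n,d@ey,d@u],1),"f n,y,u",np.round([f@n,f@ey,f@u],1),"mom",o["moment"].round(2),o["joint_positions"].round(2),o["t"])
E
python3 st.py
```

```text
d n,y,u [-0.1 -0.5 30.2] f n,y,u [ 0.4  1.5 -4.8] mom [-0.16  0.42 -0.25] [ 0.44  0.14 -0.62  2.19  0.02  0.32 -1.45] 4.95
```

move_arm(
  commands=[-0.06, -0.02, 0.11, 0, 0, 0, 1, -0.12, -0.04, 0.22, 0, 0, 0, 1, -0.18, -0.055, 0.325, 0, 0, 0, 1, -0.24, -0.075, 0.435, 0, 0, 0, 1, -0.24, -0.075, 0.435, 0, 0, 0, 1],
)

```text
t: 5.45
ee_pos: [439.2, 38.6, 430.5]
ee_rot: [-0.038, 0.955, 0.144, 0.258]
contact_force: [1.6, 1.4, -3.5]
width: 0.431
finger_force: 35.0
```

```bash
python3 st.py
```

```text
d n,y,u [-0.1 -0.4 80.5] f n,y,u [-0.   0.8 -4. ] mom [ 0.09  0.59 -0.04] [ 0.55  0.01 -0.68  2.18 -0.19  0.44 -1.25] 5.45
```

move_arm(
  commands=[-0.05, -0.015, 0.09, 0, 0, 0, 1, -0.1, -0.03, 0.18, 0, 0, 0, 1, -0.15, -0.045, 0.27, 0, 0, 0, 1, -0.19, -0.06, 0.345, 0, 0, 0, 1, -0.19, -0.06, 0.345, 0, 0, 0, 1],
)

```text
t: 5.95
ee_pos: [420.3, 32.7, 464.8]
ee_rot: [-0.038, 0.955, 0.144, 0.257]
contact_force: [0.9, 1.2, -2.8]
width: 0.434
finger_force: 35.0
```

```bash
python3 st.py
```

```text
d n,y,u [ -0.   -0.5 120.1] f n,y,u [-0.4  0.9 -3. ] mom [ 0.03  0.38 -0.17] [ 0.58 -0.09 -0.65  2.17 -0.31  0.54 -1.13] 5.95
```

move_arm(
  commands=[-0.03, -0.01, 0.05, 0, 0, 0, 1, -0.055, -0.017, 0.1, 0, 0, 0, 1, -0.055, -0.017, 0.1, 0, 0, 0, 1, -0.055, -0.017, 0.1, 0, 0, 0, 1],
)

```text
t: 6.35
ee_pos: [415.0, 30.9, 474.5]
ee_rot: [-0.039, 0.955, 0.144, 0.257]
contact_force: [2.6, 1.8, -3.4]
width: 0.434
finger_force: 35.0
```

```bash
python3 st.py
python3 - <<'E'
from h import *
s=snapshot("scene");cv2.imwrite("pics/up.png",cv2.resize(s["img"][180:255,240:340,::-1],None,fx=8,fy=8,interpolation=cv2.INTER_CUBIC))
E
```

```text
d n,y,u [ -0.   -0.6 131.3] f n,y,u [ 0.9  1.  -4.4] mom [-0.09  0.27 -0.25] [ 0.58 -0.12 -0.63  2.17 -0.34  0.57 -1.1 ] 6.35
```

View pics/up.png

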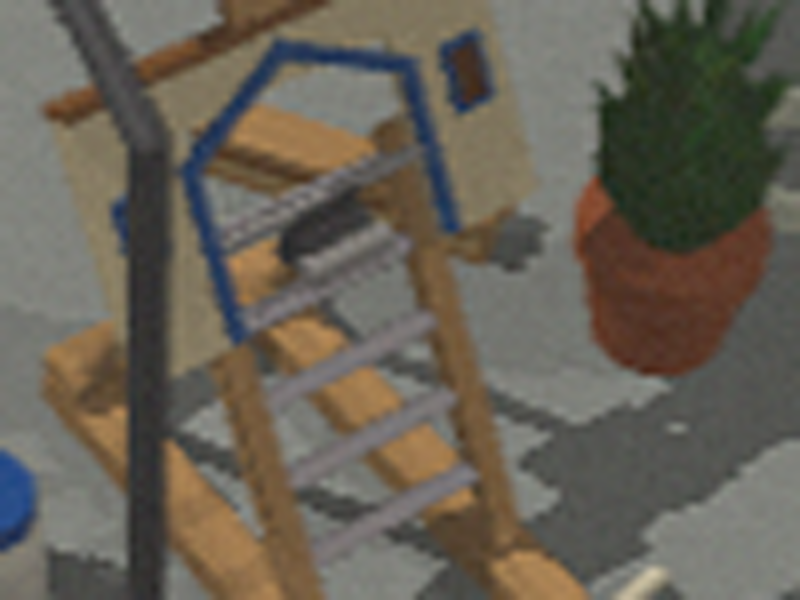

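The dark pawl at (320,230) has swung in, with its nose just above the fourth rung at (325,285). Lowering gently.

move_arm(
  commands=[0.01, 0.003, -0.017, 0, 0, 0, 1, 0.019, 0.006, -0.035, 0, 0, 0, 1, 0.028, 0.009, -0.052, 0, 0, 0, 1, 0.038, 0.012, -0.069, 0, 0, 0, 1, 0.038, 0.012, -0.069, 0, 0, 0, 1],
)

```text
t: 6.9
ee_pos: [418.9, 32.1, 467.5]
ee_rot: [-0.039, 0.955, 0.144, 0.257]
contact_force: [3.6, 1.9, -4.6]
width: 0.433
finger_force: 35.0
```

```bash
python3 st.py
```

```text
d n,y,u [  0.   -0.6 123.2] f n,y,u [ 1.2  0.8 -6. ] mom [-0.15  0.19 -0.23] [ 0.58 -0.1  -0.65  2.17 -0.32  0.55 -1.12] 6.9
```

move_arm(
  commands=[0.005, 0.001, -0.009, 0, 0, 0, 1, 0.01, 0.003, -0.017, 0, 0, 0, 1, 0.014, 0.004, -0.026, 0, 0, 0, 1, 0.014, 0.004, -0.026, 0, 0, 0, 1],
)

```text
t: 7.3
ee_pos: [420.2, 32.5, 465.1]
ee_rot: [-0.039, 0.955, 0.144, 0.257]
contact_force: [3.0, 3.4, -4.8]
width: 0.433
finger_force: 35.0
```

```bash
python3 st.py
```

```text
d n,y,u [ -0.   -0.6 120.4] f n,y,u [ 1.   2.3 -6.1] mom [ 0.06  0.26 -0.14] [ 0.58 -0.09 -0.65  2.17 -0.32  0.54 -1.12] 7.3
```

Still carried by the hand (6 N), so I'll continue in 1 mm rows.

move_arm(
  commands=[0.005, 0.001, -0.009, 0, 0, 0, 1, 0.005, 0.001, -0.009, 0, 0, 0, 1, 0.01, 0.003, -0.017, 0, 0, 0, 1, 0.01, 0.003, -0.017, 0, 0, 0, 1],
)

```text
t: 7.7
ee_pos: [420.7, 32.8, 464.6]
ee_rot: [-0.038, 0.955, 0.145, 0.257]
contact_force: [-15.2, -1.1, 13.7]
width: 0.435
finger_force: 35.0
```

```bash
python3 st.py
```

```text
d n,y,u [  0.2  -0.5 119.7] f n,y,u [-6.   3.5 19.3] mom [0.34 1.6  0.19] [ 0.58 -0.09 -0.65  2.17 -0.31  0.54 -1.13] 7.7
```

The lock is on the rung, and I'm pressing with 19 N. I'll ease back about 1 mm, then open.

move_arm(
  commands=[-0.005, -0.0015, 0.009, 0, 0, 0, 1, -0.005, -0.0015, 0.009, 0, 0, 0, 1],
)

```text
t: 7.9
ee_pos: [420.4, 32.7, 464.7]
ee_rot: [-0.038, 0.955, 0.144, 0.257]
contact_force: [-5.0, 1.2, 3.6]
width: 0.433
finger_force: 35.0
```

```bash
python3 st.py
```

```text
d n,y,u [  0.   -0.5 119.9] f n,y,u [-2.   2.6  5.3] mom [0.22 0.99 0.07] [ 0.58 -0.09 -0.65  2.17 -0.31  0.54 -1.13] 7.9
```

move_arm(
  commands=[0, 0, 0, 0, 0, 0, 0, 0, 0, 0, 0, 0, 0, -1, 0, 0, 0, 0, 0, 0, -1, 0, 0, 0, 0, 0, 0, -1, 0, 0, 0, 0, 0, 0, -1],
)

```text
t: 8.4
ee_pos: [420.7, 32.5, 464.4]
ee_rot: [-0.039, 0.955, 0.144, 0.257]
contact_force: [0.5, -0.7, -0.1]
width: 0.828
finger_force: 0.0
```

move_arm(
  commands=[0, 0, 0, 0, 0, 0, -1, 0, 0, 0, 0, 0, 0, -1],
)

```text
t: 8.6
ee_pos: [420.7, 32.5, 464.4]
ee_rot: [-0.039, 0.955, 0.144, 0.257]
contact_force: [-0.8, -0.1, -0.4]
width: 0.99
finger_force: 0.0
```

```bash
python3 st.py
```

```text
d n,y,u [ 1.000e-01 -7.000e-01  1.196e+02] f n,y,u [-0.9  0.1  0. ] mom [-0.16  0.47  0.02] [ 0.58 -0.09 -0.65  2.17 -0.31  0.54 -1.13] 8.6
```

move_arm(
  commands=[-0.07, -0.02, 0.13, 0, 0, 0, -1, -0.14, -0.045, 0.26, 0, 0, 0, -1, -0.21, -0.067, 0.39, 0, 0, 0, -1, -0.28, -0.09, 0.51, 0, 0, 0, -1, -0.36, -0.11, 0.65, 0, 0, 0, -1],
)

```text
t: 9.1
ee_pos: [384.3, 21.5, 529.8]
ee_rot: [-0.039, 0.955, 0.144, 0.257]
contact_force: [-0.0, -0.4, -0.2]
width: 0.997
finger_force: 0.0
```

```bash
python3 st.py
python3 - <<'E'
from h import *
s=snapshot("scene");cv2.imwrite("pics/end.png",cv2.resize(s["img"][110:260,200:400,::-1],None,fx=4,fy=4,interpolation=cv2.INTER_CUBIC))
E
```

```text
d n,y,u [ -0.2  -0.5 195.2] f n,y,u [-0.2 -0.4 -0.1] mom [-0.11  0.43  0.  ] [ 0.58 -0.25 -0.54  2.14 -0.42  0.75 -1.01] 9.1
```

View pics/end.png

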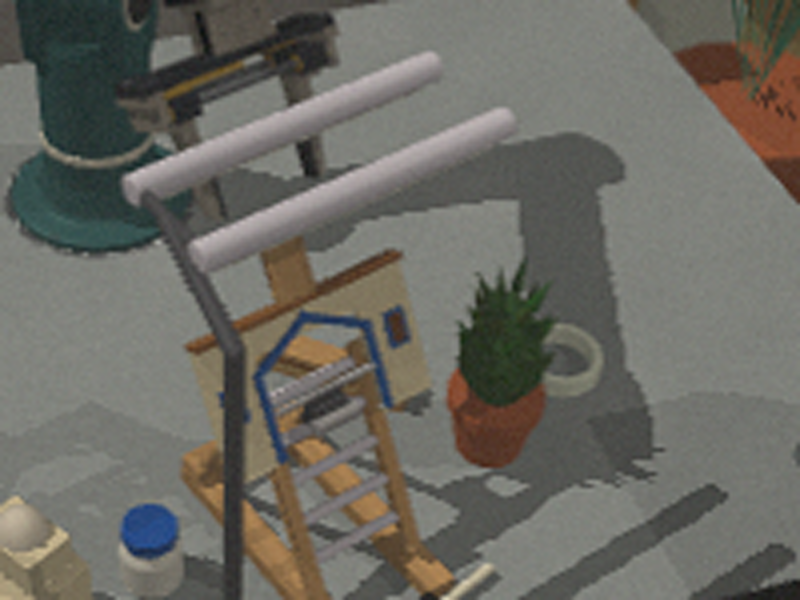

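The carriage stays up with the pawl at (325,405), directly on the fourth rung (325,420). The hand is clear and the neighbouring things haven't moved.

```bash
python3 -c "
from cell import r
print(r.finish_job())"
```

```text
the job is handed in; nothing more can be done
None
```

The house front now rests on the fourth rung, carried by its lock. I lowered it gently, let go only once the lock held it, and the job is handed in, with nothing else in the last close-up visibly moved.

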